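Find the filled tofu mould by its weight and put it under the press

TASK

One of the closed wooden tofu moulds on the worktop is filled with curd, the others are empty and look just the same: lift them to find the heavy one, set it upright in the pocket of the press's drawn-out drip tray (never an empty one), push the tray fully home under the plate, and only then crank the handwheel clockwise until the black pointer stands in the green band of the pressure gauge, never into the end of its travel. Stand every empty mould upright on the drying rack over the sink, and leave the salt dish, the mug, the spice jar and the lemon where they are.

Things in the scene. Friction and masses are not known exactly. Their poses are not given: they have to be found in the camera images.
- mould_1: Closed tofu mould of pale wood, 80 (its x) x 54 (y) x 62 mm high: straight-sided box 50 mm high with drain holes and a fixed darker lid block standing 12 mm proud. Origin: centre of its underside, z up. The moulds look alike; one of those present is filled (about 0.5 kg), the others empty (about 0.15 kg). Starts upright on the worktop. One of the four may be absent.
- mould_2: Closed tofu mould of pale wood, 80 (its x) x 54 (y) x 62 mm high: straight-sided box 50 mm high with drain holes and a fixed darker lid block standing 12 mm proud. Origin: centre of its underside, z up. The moulds look alike; one of those present is filled (about 0.5 kg), the others empty (about 0.15 kg). Starts upright on the worktop. One of the four may be absent.
- mould_3: Closed tofu mould of pale wood, 80 (its x) x 54 (y) x 62 mm high: straight-sided box 50 mm high with drain holes and a fixed darker lid block standing 12 mm proud. Origin: centre of its underside, z up. The moulds look alike; one of those present is filled (about 0.5 kg), the others empty (about 0.15 kg). Starts upright on the worktop. One of the four may be absent.
- mould_4: Closed tofu mould of pale wood, 80 (its x) x 54 (y) x 62 mm high: straight-sided box 50 mm high with drain holes and a fixed darker lid block standing 12 mm proud. Origin: centre of its underside, z up. The moulds look alike; one of those present is filled (about 0.5 kg), the others empty (about 0.15 kg). Starts upright on the worktop. One of the four may be absent.
- press: Grey tofu press fixed to the worktop: base 215 x 135 mm, column at its back (+x), head 196 mm high over the mouth, handwheel on top. Origin on the vertical spindle axis at worktop height, z up; its -x axis points out of the open mouth, the way the tray is drawn out; its +y side faces the robot and carries the gauge.
- drip_tray (a joint): Steel drip tray sliding in the press base; 0 = fully home (pocket centred under the plate, against a stop), grows in m as it is drawn out along the press's -x; starts 0.114 to 0.122 out, stop at 0.125. Slides with about 2 N of friction and stays where it is left.
- tray_seat (a point): Centre of the floor of the tray's pocket, 23 mm above the worktop; axes as the press's. The pocket is 86 mm along x by 60 mm along y (3 mm play all round a mould whose long side lies along the tray, either way round); its walls rise 9 to 10 mm above the floor.
- tray_handle (a point): Middle of the tray's black pull grip, 134 mm from tray_seat along the press's -x and 43 mm above the worktop: a bar 16 mm wide, 16 mm high, ending 13 mm farther out; behind it stands the tray's black front plate (68 mm wide, from 20 to 56 mm above the worktop, its outer face 18 mm inward of this point). Pinch the grip across its width to push or pull the tray.
- handwheel (a joint): Handwheel on top of the press, vertical axis; rad, 0 = plate fully raised, grows clockwise seen from above, up to 10.5 (1.67 turns). 1 rad lowers the spindle by 4.5 mm; friction about 0.14 N m, it stays where it is left. Starts at 0 to 1.6; the plate meets the lid of a seated mould at about 4.9 rad.
- wheel_rim (a point): Centre of the handwheel at the height of its rim's middle, 232 mm above the worktop; turns with the wheel. Black round rim, bar 13 mm thick, on a circle of 52 mm radius; hub 30 mm across, its top 5 mm lower; three sloping spokes with open gaps down to the press head 36 mm below. The bare spindle end, 18 mm thick, stands 30 mm above this point at 0 rad and sinks with the plate.
- wheel_spoke (a point): Point on the rim where one spoke meets it; the other two spokes stand 120 degrees on either side.
- press_plate (a joint): Compression in m of the spring above the 68 x 42 mm pressing plate: 0 until the plate meets the mould, then growing as the spindle goes on down (0.8 N per mm); travel 0.024. The gauge shows it: black pointer on the spindle collar against a strip on the plate, white below 9 mm, green 9 to 15 mm, red above.
- plate_face (a point): Centre of the plate's underside; 107 mm above the worktop when fully raised (a seated mould's lid is at 85 mm).
- drying_rack: Roll-up rack of steel rods with black rubber ends, 190 (x) x 400 mm (y), lying fixed across the sink, top face 14 mm above the worktop. Origin: centre of its underside.
- rack_top (a point): Centre of the drying rack's top face; axes as the rack's.
- salt_dish: Bystander: white salt dish 46 mm across, 22 mm high; origin centre of its underside.
- mug: Bystander: white mug with dark spots, 82 x 114 x 91 mm; origin centre of its underside.
- spice_jar: Bystander: glass spice jar with black cap, 40 mm across, 105 mm high; origin centre of its underside.
- lemon: Bystander: half lemon, 42 x 46 x 46 mm; origin at its underside.

How it is judged:
By the outcome, as a careful person would: the job done as asked, in the order asked, and still so for the second after the job is handed in, with the robot touching nothing.
Of mould_1, mould_2, mould_4 only 2 to 3 are there at a start; the rules pass over those that are not, and their reading is None.
At some moment in a run one of mould_1, mould_2, mould_3, mould_4 may be knocked a few centimetres aside while the robot is not near it.
Once in a run the grip may slacken for a moment while it holds something.
It also fails if it takes over 208 s, if anything falls off the work surface, if the arm or the gripper's body presses on something with over 40 N, if the wrist force passes 120 N, or if a joint passes its speed limit or range.

ROBOT

A 6-joint arm with a two-finger parallel gripper is mounted at the origin on a cart in front of the work surface, level with it; the furniture and walls round the work are solid. World frame = base frame: x ahead of the robot, y to its left, z up, the work surface at z = 0. Lengths are in mm, angles in rad, forces in N, time in s.
With the tool pointing down it reaches from about 350 to 775 mm from the base axis. Payload 7.3 kg.
Tool frame: the origin (TCP) lies at the very end of the fingers, on their centre line; the grasp point (between the pads) lies 19 mm behind it; x points along the fingers, z is the direction in which the jaws open and shut, and the axes are right-handed (so a half turn about x gives the same grasp; the last joint's range is limited). The gripper opens to 92 mm and grips with 3 to 60 N. Pads are 19 mm wide; open, the fingers measure 130 mm over their backs; the gripper's body (75 mm by 190 mm) begins 47 mm behind the grasp point.
Start: joints at [1.18, 0.342, 1.524, -0, 1.275, -0.146], TCP at [127.224, 509.371, 226.741] pointing down, gripper open.
Joint ranges: [-2.53, 2.53], [-0.77, 2.02], [0.04, 2.7], [-1, 4.14], [0.28, 2.66], [-3.11, 3.11]. Speed limits (rad/s): [2.57, 2.57, 3.14, 3.14, 3.14, 3.14].

INTERFACE

Orientations are given as [roll, pitch, yaw] about the fixed x, y, z axes, in that order (R = Rz(yaw) Ry(pitch) Rx(roll)).
In Python, from plant import * gives the robot as it stands.
- The arm moves only by the tool carry_out, never from a script. Its argument "rows" is a list of rows, each a list of 4 numbers: the shift along the world's x, y, z in mm, then the turn about the world's z in degrees. In form: [[x, y, z, twist], ...]. A call has 1 to 20 rows; each row is the pose to reach, as a shift and turn from the pose measured when the call began; what a row does not reach only later rows make up. A row lasts 1/12 s, in which the tool goes at most 41.7 mm and 7.16 degrees, less where a joint would pass 70% of its speed; a pose out of reach is approached as far as the arm can. A call with a gripper value outside its range is refused whole. "hand" is the finger opening in mm, from 0 to 91.8, set as the call begins (left out, the last holds). The fingers move at their own pace and stop on an object; the grip force is fixed at half the most. Time passes only in rows, so rows that repeat a pose let the fingers close. It gives the time, the measured TCP pose, the force and the opening at its end, in the units of the state.
- get_obs(): the state, without advancing time (a new reading comes with each control period).
- capture(name): name is "scene" or "side" or "wrist"; returns the picture (384x512x3 uint8, red, green, blue); there is no depth.
- camera_info(name): a dict with "camera_matrix" (3x3 intrinsics, pixels), "pose" (4x4, takes a point from camera to world coordinates); the wrist camera has in their place "mount" (4x4, takes a point from camera to tool coordinates, whose origin is the TCP and whose axes are the tool frame's). Camera axes: x right, y down, z forward; pixel columns grow to the right and rows downward; lengths in mm; the calibration is good to about 2 mm. A picture is of the moment at which its call begins: read the wrist's pose just before it. camera_info takes no time and is no camera call.
- close_job(): hands the job in, once; it reports no verdict.
The state is a dict: "time": time; "joint_positions": joint angles; "dq": joint speeds; "tau": joint torques, N m; "tool_pos": TCP position; "tcp_rot": TCP orientation; "contact_force": force on the tool from outside, world axes, zero at the start; "moment": the same for the moment, N m; "grip_width": finger opening in mm.
Only numpy, scipy, OpenCV 4.12 (cv2) and the standard library are available. Lean on these libraries where they do the work, as an engineer would, in place of code of your own. Each camera call takes 0.05 s, during which the arm holds its last target. There are 200 camera calls.

## Working session

There is one attempt and no reset: what is moved stays moved. The work goes in short steps, Python scripts to look and compute and a tool call to move; the robot and the scene stay as the last step left them, time stands still between calls to the robot, and variables do not carry over. Pictures are saved under pics/ and viewed, about 12 in all and at most 16, crops included, and the job is handed in when it is done.

Besides the shell and the picture viewer there is one more tool, called after "Request:" by a JSON object that holds its "op" and its "data". carry_out: Moves the arm, as the interface text tells. Its arguments: {"type":"object","properties":{"rows":{"type":"array"},"hand":{"type":"number"}},"required":["rows"]}

```bash
mkdir -p pics; ls; cat > h.py <<'E'
from plant import *
import numpy as np, cv2
def save(cam,fn,crop=None,s=1.0):
    im=np.asarray(capture(cam))[:,:,::-1]
    cv2.imwrite('pics/raw_'+fn,im)
    if crop: x0,y0,x1,y1=crop; im=im[y0:y1,x0:x1]
    im=cv2.resize(im,None,fx=s,fy=s,interpolation=cv2.INTER_CUBIC); cv2.imwrite('pics/'+fn,im)
def R(rpy):
    from scipy.spatial.transform import Rotation as Ro
    return Ro.from_euler('xyz',rpy).as_matrix()
def campose(cam,o=None):
    ci=camera_info(cam)
    if 'pose' in ci: return np.array(ci['camera_matrix']),np.array(ci['pose'])
    o=o or get_obs(); T=np.eye(4);T[:3,:3]=R(o['tcp_rot']);T[:3,3]=o['tool_pos']
    return np.array(ci['camera_matrix']),T@np.array(ci['mount'])
def px2w(cam,pts,z,o=None):
    K,T=campose(cam,o); out=[]
    for u,v in pts:
        d=T[:3,:3]@np.linalg.solve(K,[u,v,1.]); out.append(T[:3,3]+d*(z-T[2,3])/d[2])
    return np.array(out)
def w2px(cam,P,o=None):
    K,T=campose(cam,o); P=np.atleast_2d(P); c=(P-T[:3,3])@T[:3,:3]; p=c@K.T; return p[:,:2]/p[:,2:]
E
python3 - <<'E'
from h import *
np.set_printoptions(precision=2,suppress=True)
print(get_obs())
for c in("scene","side"): print(camera_info(c))
print(camera_info("wrist"))
save("scene","s1.png",s=1.56);save("side","d1.png",s=1.56)
E
```

```text
pics
{'time': 0.0, 'joint_positions': array([ 1.18,  0.34,  1.52,  0.  ,  1.28, -0.15]), 'dq': array([-0., -0.,  0., -0., -0., -0.]), 'tau': array([  0.  , -43.12, -24.42,   0.07,   0.06,  -0.  ]), 'tool_pos': array([127.05, 508.99, 226.04]), 'tcp_rot': array([ 2.98,  1.57, -1.97]), 'contact_force': array([ 1.11,  0.5 , -0.55]), 'moment': array([ 0.05,  0.05, -0.01]), 'grip_width': 91.98432850522171}
{'camera_matrix': array([[407.09,   0.  , 255.49],
       [  0.  , 407.09, 194.37],
       [  0.  ,   0.  ,   1.  ]]), 'pose': array([[  -0.8 ,   -0.23,    0.56, -267.2 ],
       [  -0.6 ,    0.31,   -0.74, 1236.15],
       [   0.  ,   -0.92,   -0.38,  713.69],
       [   0.  ,    0.  ,    0.  ,    1.  ]])}
{'camera_matrix': array([[411.01,   0.  , 262.9 ],
       [  0.  , 411.01, 190.63],
       [  0.  ,   0.  ,   1.  ]]), 'pose': array([[  -1.  ,   -0.04,    0.09,  427.29],
       [  -0.1 ,    0.57,   -0.81, 1300.02],
       [  -0.01,   -0.82,   -0.58,  993.73],
       [   0.  ,    0.  ,    0.  ,    1.  ]])}
{'camera_matrix': array([[345.38,   0.  , 258.07],
       [  0.  , 345.38, 186.48],
       [  0.  ,   0.  ,   1.  ]]), 'mount': array([[  -0.  ,   -0.29,    0.96, -158.52],
       [  -0.  ,   -0.96,   -0.29,   78.89],
       [   1.  ,   -0.  ,   -0.  ,    0.79],
       [   0.  ,    0.  ,    0.  ,    1.  ]])}
```

View pics/s1.png

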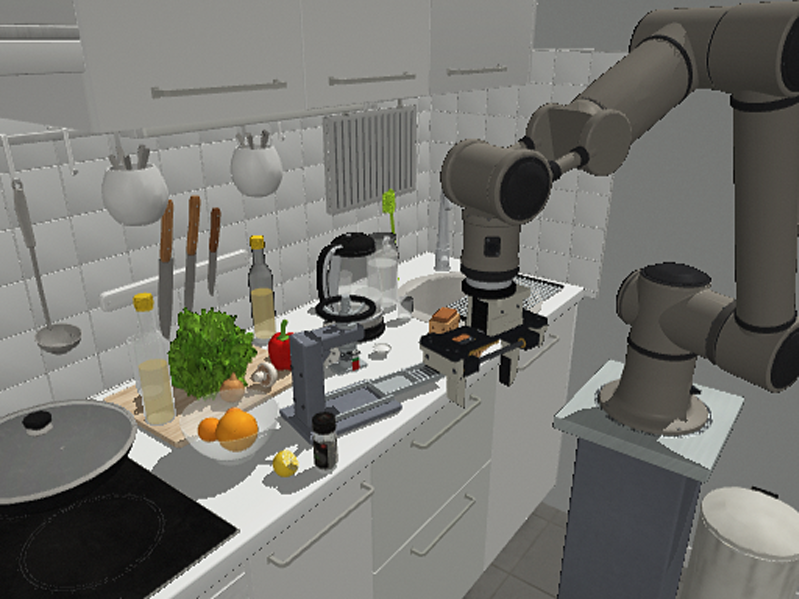

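View pics/d1.png

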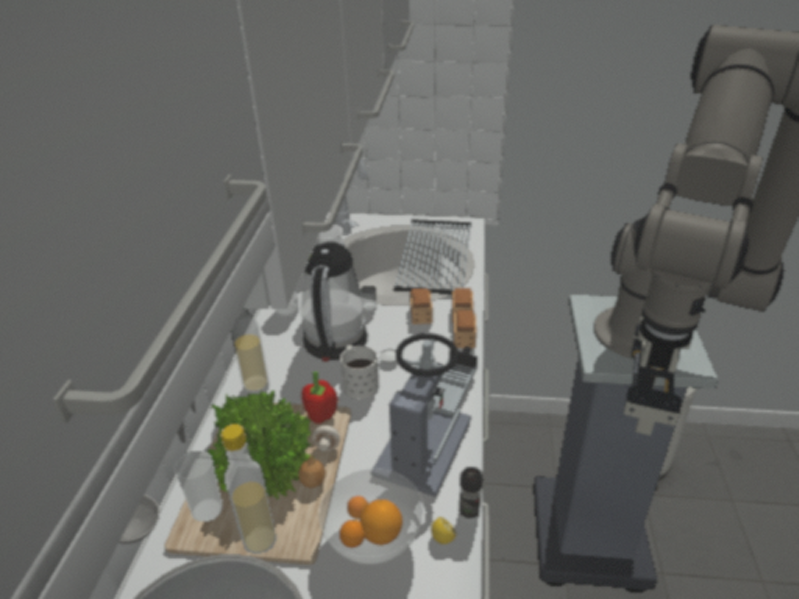

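The side view shows three moulds (422,305), (462,300) and (464,328), the press with its wheel at (428,355), and the rack at (435,255). Next I localise these roughly.

```bash
python3 - <<'E'
from h import *
np.set_printoptions(precision=0,suppress=True)
d=lambda p,z:print(px2w("side",np.array(p)/1.5625,z)[:,:2].tolist())
d([(422,297),(462,295),(464,315)],62)      # mould lids
d([(428,355)],232); d([(468,360)],43)
d([(412,222),(470,222),(394,289),(453,291)],14) #rack corners
d([(375,468),(436,487),(470,418)],0) #press base corners
d([(470,515),(443,540),(358,395),(387,362)],0)
im=cv2.imread('pics/raw_d1.png')
cv2.imwrite('pics/d1c.png',cv2.resize(im[130:330,200:330],None,fx=4.5/1.5,fy=3,interpolation=cv2.INTER_CUBIC))
E
```

```text
[[538.6931316683558, -21.236725506304992], [438.49550057287433, -37.69439610898644], [431.07458512531633, 46.635699029766556]]
[[492.43312124248496, 402.76269554947623]]
[[417.3885149623941, 190.3267748775079]]
[[609.9395896367769, -500.67191180989244], [426.21394904089993, -513.5780676673819], [622.9705385500781, -121.05254205959614], [463.71019483327893, -123.5572661777403]]
[[590.398106309565, 477.2200029514494], [468.7644017674354, 512.5217599827848], [408.3879059752011, 327.6943753859848]]
[[403.4247632520775, 569.3455144369012], [449.35282774693627, 624.7685026354802], [656.7544970040713, 278.0168490862742], [606.6265382219767, 162.48331093186994]]
```

View pics/d1c.png

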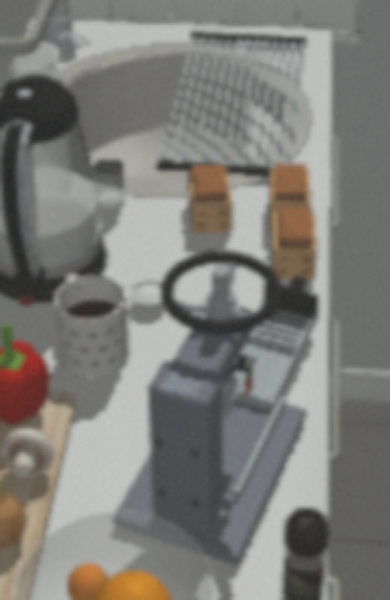

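The crop confirms three moulds with their long sides roughly along world y, and the tray drawn toward them. I move above the moulds for a close look.

Request:
{"op": "carry_out", "data": {"rows": [[20, -30, 10, 0], [43, -64, 20, 0], [66, -98, 30, 0], [89, -132, 40, 0], [112, -166, 50, 0], [135, -200, 60, 0], [158, -234, 70, 0], [181, -268, 80, 0], [204, -302, 90, 0], [227, -336, 94, 0], [250, -370, 94, 0], [273, -404, 94, 0], [296, -438, 94, 0], [319, -472, 94, 0], [340, -505, 94, 0], [340, -505, 94, 0], [340, -505, 94, 0]], "hand": 91}}

```text
time: 1.52
tool_pos: [467.5, 2.3, 319.1]
tcp_rot: [2.112, 1.568, -2.849]
contact_force: [-0.9, -0.4, -0.4]
grip_width: 91.1
```

```bash
python3 - <<'E'
from h import *
np.set_printoptions(precision=3,suppress=True)
o=get_obs();print(o['time'],o['tool_pos'],o['joint_positions']);M=R(o['tcp_rot']);print(M)
save("wrist","w1.png",s=1.5);print(w2px("wrist",[[539,-21,62],[438,-38,62],[431,47,62],[417,190,43]],o)*1.5)
E
```

```text
1.5167 [467.462   2.324 319.115] [-0.158  0.177  1.494 -0.001  1.474 -1.48 ]
[[-0.003 -0.969  0.246]
 [-0.001  0.246  0.969]
 [-1.     0.002 -0.001]]
[[380.813 312.128]
 [328.732 202.368]
 [430.082 167.009]
 [599.773 102.28 ]]
```

View pics/w1.png

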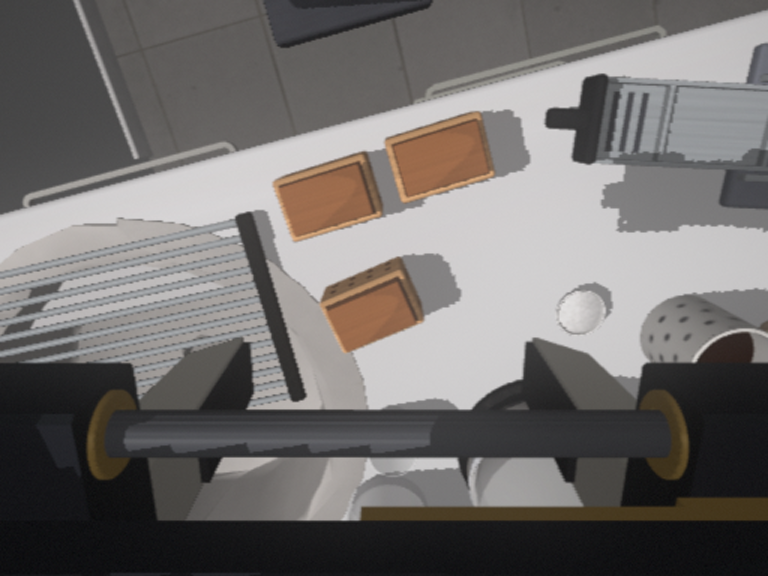

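The wrist picture shows moulds at (440,157), (328,197) and (372,308), the tray grip at (566,118), the salt dish at (581,311), and the rack at left ending at the bar (245,215)-(297,400). I segment the lids.

```bash
cat >> h.py <<'E'
def lids(fn,o,z=62,roi=None):
    im=cv2.imread('pics/raw_'+fn); h=cv2.cvtColor(im,cv2.COLOR_BGR2HSV)
    m=cv2.inRange(h,(5,120,60),(16,255,255))
    m[235:]=0
    m=cv2.morphologyEx(m,cv2.MORPH_OPEN,np.ones((3,3)))
    for c in cv2.findContours(m,cv2.RETR_EXTERNAL,cv2.CHAIN_APPROX_NONE)[0]:
        if cv2.contourArea(c)<500: continue
        w=px2w("wrist",c[:,0,:].astype(float),z,o)[:,:2]
        (cx,cy),(a,b),t=cv2.minAreaRect(w.astype(np.float32))
        if a<b:t+=90
        print("lid",c[:,0].mean(0).round(),"ctr %.1f %.1f size %.1f %.1f longdir %.1f"%(cx,cy,a,b,(t+90)%180-90))
def jaw(o):
    z=R(o['tcp_rot'])[:,2]; return np.degrees(np.arctan2(z[1],z[0]))
E
python3 - <<'E'
from h import *
o=get_obs(); lids("w1.png",o); print("jaw",jaw(o))
d=lambda p,z:print(px2w("wrist",np.array(p)/1.5,z,o)[:,:2].round(0).tolist())
d([(547,118),(566,118)],51); d([(606,76),(601,160)],56); d([(668,84),(668,160)],32)
d([(245,213),(297,400)],14); d([(581,311)],22)
E
```

```text
lid [247. 211.] ctr 540.4 -29.5 size 40.3 65.3 longdir -80.3
lid [217. 133.] ctr 435.1 -39.1 size 40.6 65.7 longdir -87.5
lid [294. 105.] ctr 426.1 57.4 size 40.9 66.5 longdir -87.6
jaw 75.86962472547089
[[417.0, 147.0], [421.0, 161.0]]
[[398.0, 193.0], [459.0, 182.0]]
[[416.0, 251.0], [477.0, 245.0]]
[[434.0, -119.0], [626.0, -130.0]]
[[598.0, 158.0]]
```

Request:
{"op": "carry_out", "data": {"rows": [[-4, 5, -20, -7], [-8, 10, -40, -14], [-12, 16, -60, -21], [-16, 22, -80, -28], [-20, 28, -100, -35], [-25, 34, -120, -42], [-30, 40, -140, -49], [-35, 46, -160, -56], [-38, 52, -180, -63], [-41, 55, -195, -70], [-41.5, 55, -205, -73.4], [-41.5, 55, -225, -73.4], [-41.5, 55, -250, -73.4], [-41.5, 55, -275, -73.4], [-41.5, 55, -290, -73.4], [-41.5, 55, -299, -73.4], [-41.5, 55, -299, -73.4]]}}

```text
time: 2.98
tool_pos: [423.8, 59.7, 19.4]
tcp_rot: [2.589, 1.566, 2.633]
contact_force: [-1.2, 0.2, 0.0]
grip_width: 91.1
```

Request:
{"op": "carry_out", "data": {"rows": [[0, 0, 0, 0], [0, 0, 0, 0], [0, 0, 0, 0], [0, 0, 0, 0], [0, 0, 0, 0], [0, 0, 0, 0]], "hand": 40}}

```text
time: 3.48
tool_pos: [424.5, 59.6, 19.9]
tcp_rot: [2.35, 1.567, 2.394]
contact_force: [0.7, -0.3, 1.3]
grip_width: 55.7
```

Request:
{"op": "carry_out", "data": {"rows": [[0, 0, 10, 0], [0, 0, 25, 0], [0, 0, 40, 0], [0, 0, 40, 0], [0, 0, 40, 0], [0, 0, 40, 0]]}}

```text
time: 3.98
tool_pos: [424.0, 59.6, 59.4]
tcp_rot: [2.474, 1.567, 2.518]
contact_force: [-0.1, -0.9, -0.9]
grip_width: 54.0
```

Request:
{"op": "carry_out", "data": {"rows": [[0, 0, 20, 0], [0, 0, 45, 0], [0, 0, 70, 0], [0, 0, 70, 0], [0, 0, 70, 0], [0, 0, 70, 0]]}}

```text
time: 4.48
tool_pos: [423.2, 59.6, 128.1]
tcp_rot: [2.682, 1.565, 2.727]
contact_force: [1.3, 0.7, -1.2]
grip_width: 54.1
```

Request:
{"op": "carry_out", "data": {"rows": [[0, 0, 0, 0]]}}

```text
time: 4.57
tool_pos: [422.3, 59.6, 126.8]
tcp_rot: [2.794, 1.562, 2.838]
contact_force: [0.6, 0.2, -1.4]
grip_width: 53.9
```

Request:
{"op": "carry_out", "data": {"rows": [[0, 0, 0, 0]]}}

```text
time: 4.65
tool_pos: [421.5, 59.6, 125.5]
tcp_rot: [2.86, 1.56, 2.904]
contact_force: [-0.2, 0.0, -1.5]
grip_width: 53.8
```

Request:
{"op": "carry_out", "data": {"rows": [[0, 0, 0, 0]]}}

```text
time: 4.73
tool_pos: [420.8, 59.6, 124.4]
tcp_rot: [2.895, 1.557, 2.939]
contact_force: [0.2, -0.9, -1.7]
grip_width: 53.8
```

Empty (about 1.5 N), so it goes to the rack.

Request:
{"op": "carry_out", "data": {"rows": [[10, -30, 2, 0], [23, -65, 2, 0], [36, -100, 2, 0], [49, -135, 2, 0], [62, -170, 0, 0], [75, -205, -10, 0], [86, -238, -25, 0], [89, -250, -45, 0], [89, -250, -62, 0], [89, -250, -76, 0], [89, -250, -84, 0], [89, -250, -89, 0], [89, -250, -90, 0], [89, -250, -90, 0], [89, -250, -90, 0]]}}

```text
time: 5.98
tool_pos: [510.1, -190.2, 34.7]
tcp_rot: [2.91, 1.558, 2.955]
contact_force: [0.2, 0.1, -0.7]
grip_width: 54.1
```

```bash
python3 - <<'E'
from h import *
o=get_obs(); print(o['tool_pos'],o['contact_force'],jaw(o)); save("wrist","w2.png",s=1.2)
E
```

```text
[ 510.08714991 -190.24516203   34.72183046] [ 0.21244741  0.11047293 -0.68272822] 2.565170480203687
```

View pics/w2.png

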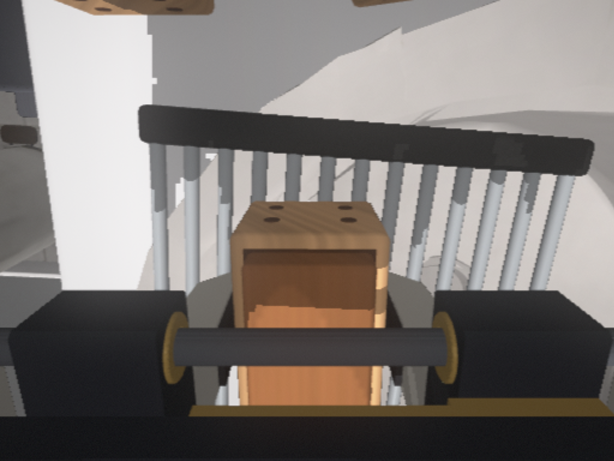

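The mould stands inside the rack on the rods at (310,300). I release it, rise and re-locate the rest.

Request:
{"op": "carry_out", "data": {"rows": [[0, 0, -1, 0], [0, 0, -1, 0], [0, 0, -1, 0], [0, 0, -1, 0], [0, 0, 20, 0], [0, 0, 50, 0], [0, 0, 85, 0], [0, 20, 125, 0], [-10, 45, 165, 0], [-20, 70, 205, 0], [-30, 90, 240, 0], [-30, 100, 260, 0], [-30, 100, 260, 0], [-30, 100, 260, 0]], "hand": 91}}

```text
time: 7.2
tool_pos: [480.7, -89.8, 296.8]
tcp_rot: [3.024, 1.563, 3.07]
contact_force: [-0.0, -0.5, -0.7]
grip_width: 91.1
```

```bash
python3 - <<'E'
from h import *
o=get_obs(); print(o['time'],o['tool_pos'],jaw(o),o['joint_positions']); save("wrist","w3.png",s=1.2); lids("w3.png",o)
E
```

```text
7.2 [480.72921478 -89.78305681 296.82171298] 2.656134271258133 [-0.34015923  0.23229313  1.4828238  -0.00206114  1.43389235 -0.3862252 ]
lid [280. 225.] ctr 510.3 -177.5 size 40.9 23.9 longdir 2.8
lid [222. 108.] ctr 435.6 -40.7 size 39.5 65.7 longdir -87.8
lid [317. 103.] ctr 541.3 -31.0 size 39.9 65.7 longdir -80.5
```

View pics/w3.png

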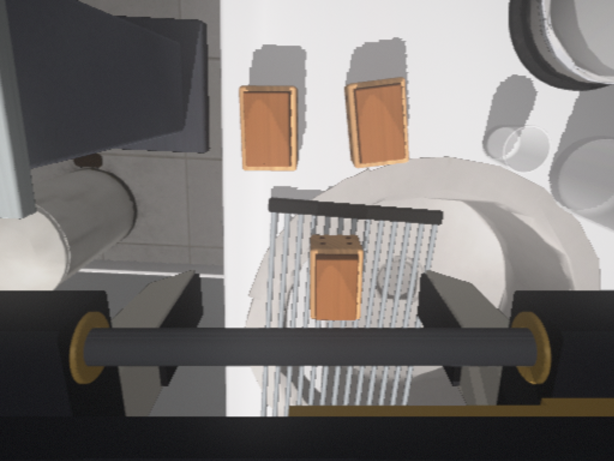

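Mould 1 of 3 stands on the rack at (336,285). Next is the mould at (268,128).

Request:
{"op": "carry_out", "data": {"rows": [[-6, 7, -35, 0], [-14, 16, -75, 0], [-24, 27, -115, 0], [-34, 38, -150, 0], [-42, 46, -180, 0], [-45, 49, -205, 0], [-45, 49, -230, 0], [-45, 49, -255, 0], [-45, 49, -270, 0], [-45, 49, -277, 0], [-45, 49, -277, 0]]}}

```text
time: 8.17
tool_pos: [433.1, -41.1, 15.6]
tcp_rot: [2.91, 1.553, 2.955]
contact_force: [-0.8, 0.3, 0.7]
grip_width: 90.9
```

Request:
{"op": "carry_out", "data": {"rows": [[0, 0, 0, 0], [0, 0, 0, 0], [0, 0, 0, 0], [0, 0, 0, 0], [0, 0, 0, 0], [0, 0, 0, 0], [0, 0, 0, 0], [0, 0, 20, 0], [0, 0, 45, 0], [0, 0, 70, 0], [0, 0, 90, 0], [0, 0, 90, 0], [0, 0, 90, 0], [0, 0, 90, 0]], "hand": 40}}

```text
time: 9.33
tool_pos: [431.9, -40.8, 104.2]
tcp_rot: [2.899, 1.551, 2.944]
contact_force: [0.1, 0.0, -4.6]
grip_width: 53.8
```

Request:
{"op": "carry_out", "data": {"rows": [[0, 0, 1, 0], [0, 0, 1, 0]]}}

```text
time: 9.5
tool_pos: [430.7, -40.5, 103.7]
tcp_rot: [2.89, 1.547, 2.934]
contact_force: [0.0, -0.2, -4.7]
grip_width: 53.9
```

Request:
{"op": "carry_out", "data": {"rows": [[0, 0, 1, 0], [0, 0, 1, 0]]}}

```text
time: 9.67
tool_pos: [430.2, -40.4, 104.0]
tcp_rot: [2.885, 1.545, 2.929]
contact_force: [-0.2, -0.2, -5.4]
grip_width: 54.0
```

About 5 N, so this is the filled one. I carry it high toward the tray and look at the pocket.

Request:
{"op": "carry_out", "data": {"rows": [[0, 5, 35, 0], [0, 25, 70, 0], [0, 50, 105, 0], [0, 80, 135, 0], [0, 110, 160, 0], [0, 140, 175, 0], [0, 170, 180, 0], [0, 190, 180, 0], [0, 200, 180, 0], [0, 200, 180, 0], [0, 200, 180, 0], [0, 200, 180, 0]]}}

```text
time: 10.67
tool_pos: [430.1, 158.7, 283.4]
tcp_rot: [2.926, 1.544, 2.97]
contact_force: [0.3, -0.6, -5.2]
grip_width: 54.0
```

```bash
python3 - <<'E'
from h import *
o=get_obs(); print(o['time'],o['tool_pos'],jaw(o),o['joint_positions'],R(o['tcp_rot'])[:,0],o['contact_force'],o['grip_width']); save("wrist","w4.png",s=1.5)
E
```

```text
10.6667 [430.0605676  158.72989358 283.41265007] 2.527648611269432 [0.1796466  0.19060986 1.57348119 0.00934787 1.40266349 0.13392557] [-0.02639292  0.00457359 -0.99964118] [ 0.28073831 -0.63076737 -5.18608874] 54.01606757075699
```

View pics/w4.png

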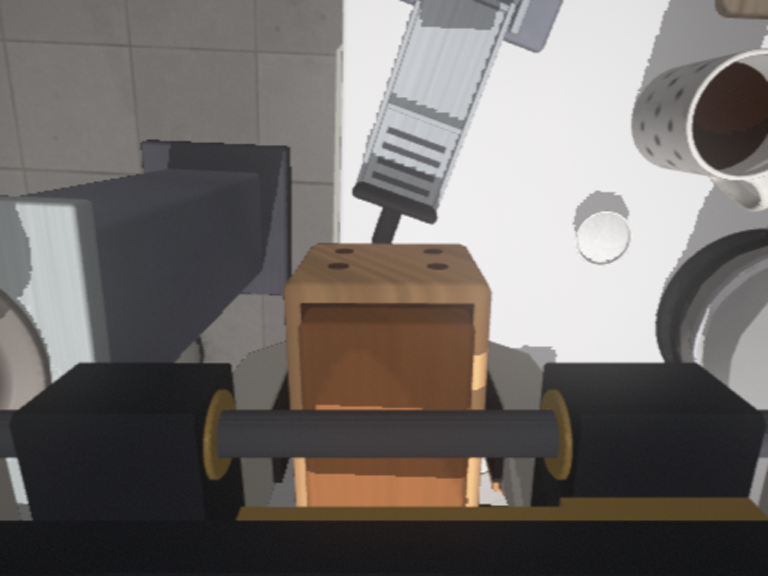

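The picture shows the tray front plate between (359,186) and (436,215), and the pocket's near wall from (390,97) to (462,127). The tray runs up toward the press.

```bash
python3 - <<'E'
from h import *
o=get_obs()
d=lambda p,z:px2w("wrist",np.array(p)/1.5,z,o)[:,:2]
P=d([(358,187),(436,217)],56);Q=d([(389,97),(464,128)],33);S=d([(383,242),(397,207)],51)
print(P,Q,S)
for a in(P,Q):
    t=a[1]-a[0]; print(a.mean(0),np.hypot(*t),np.degrees(np.arctan2(t[1],t[0]))+90)
# left tray edge and right edge
E1=d([(361,183),(412,5)],33);E2=d([(436,205),(520,5)],33)
for a in(E1,E2): t=a[1]-a[0]; print(a, np.degrees(np.arctan2(t[1],t[0])))
E
python3 -c "
import cv2;im=cv2.imread('pics/raw_w4.png')[0:170,220:400];cv2.imwrite('pics/w4c.png',cv2.resize(im,None,fx=3.5,fy=3.5,interpolation=cv2.INTER_CUBIC))"
```

```text
[[400.87517346 192.80415677]
 [459.96597133 173.18923482]] [[420.50247742 257.74252813]
 [478.12274397 237.95768336]] [[420.90761615 151.0637053 ]
 [430.40971723 178.58393415]]
[430.4205724  182.99669579] 62.261284568554764 71.63664841914814
[449.3126107  247.85010574] 60.92237027478958 71.04926718711529
[[401.36145568 193.36540467]
 [434.18466043 320.19478765]] 75.49030542986092
[[461.04359733 178.88796372]
 [510.56980658 323.01957282]] 71.03635840645369
```

View pics/w4c.png

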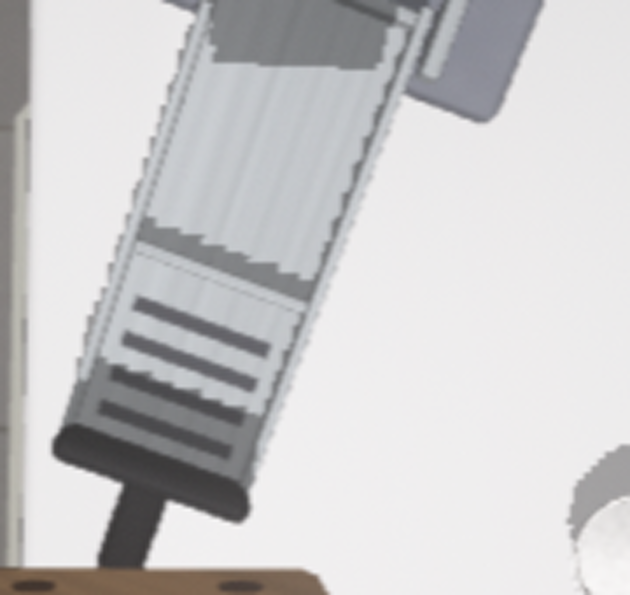

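```bash
python3 - <<'E'
from h import *
o=get_obs()  # same pose (clock stood still save the capture)
d=lambda p,z:px2w("wrist",np.array(p)/3.5+[220,0],z,o)[:,:2]
u=np.array([np.cos(np.radians(71.2)),np.sin(np.radians(71.2))]);v=np.array([-u[1],u[0]])
P=d([(56,452),(244,519)],56);Q=d([(139,240),(306,302)],33);L=d([(98,562),(140,568)],51);Z=d([(118,480),(166,495)],51)
for n,a,k in(("plate",P,116),("wall",Q,43)):
    print(n,a.mean(0),"len",np.hypot(*(a[1]-a[0])),"seat along u",a.mean(0)@u+k,"lat",a.mean(0)@v)
for a in(L,Z): print("bar lat",a.mean(0)@v,a)
W=d([(90,380),(262,400)],33); print("W",W@v) # side walls, outer
W=d([(200,10),(432,15)],33); print("W",W@v)
E
```

```text
plate [428.60492257 178.38394416] len 63.9409502358649 seat along u 422.9916921026953 lat -348.25150704955576
wall [448.58369341 245.22723204] len 57.45634922163794 seat along u 419.7073136003895 lat -345.6230970475217
bar lat -348.37459132824836 [[412.38634722 151.55504686]
 [426.355103   150.1984195 ]]
bar lat -346.1122000453677 [[417.94851881 178.9819292 ]
 [433.73456098 174.8278586 ]]
W [-317.72710584 -373.25682336]
W [-310.1275839  -376.42650586]
```

Request:
{"op": "carry_out", "data": {"rows": [[2, 7, 0, 7], [4, 14, 0, 14], [6, 21, 0, 21], [8, 28, 0, 28], [10, 35, 0, 35], [12, 42, 0, 42], [14, 50, 0, 49], [16, 58, 0, 56], [18, 66, 0, 63], [20, 74, 0, 70], [22, 82, 0, 77], [24, 90, 0, 84], [26, 98, 0, 91], [28, 106, 0, 98], [30, 112, 0, 105], [32, 118, 0, 112], [33, 123, 0, 119], [33, 126, 0, 126], [33, 128.5, 0, 133], [33, 128.5, 0, 140]]}}

```text
time: 12.38
tool_pos: [463.5, 286.3, 283.1]
tcp_rot: [2.882, 1.544, -0.91]
contact_force: [-0.5, 0.1, -5.6]
grip_width: 53.7
```

```bash
python3 - <<'E'
from h import *
o=get_obs(); print(o['time'],o['tool_pos'],jaw(o),o['joint_positions'],R(o['tcp_rot'])[:,0],o['contact_force'],o['grip_width'])
E
```

```text
12.3833 [463.53281634 286.34028644 283.06872945] 142.7637276879071 [ 0.42777802  0.34081517  1.36979125 -0.02592734  1.42494635 -2.06014186] [ 0.01617833 -0.02081308 -0.99965248] [-0.51692881  0.11437812 -5.61498208] 53.65338213314518
```

Request:
{"op": "carry_out", "data": {"rows": [[0, 0, 0, 7], [0, 0, 0, 14], [0, 1, 0, 18.4], [0, 1, -20, 18.4], [0, 1, -50, 18.4], [0, 1, -80, 18.4], [0, 1, -110, 18.4], [0, 1, -140, 18.4], [0, 1, -165, 18.4], [0, 1, -185, 18.4], [0, 1, -200, 18.4], [0, 1, -203, 18.4], [0, 1, -203, 18.4], [0, 1, -203, 18.4]]}}

```text
time: 13.55
tool_pos: [464.4, 287.0, 80.8]
tcp_rot: [2.914, 1.544, -0.558]
contact_force: [-0.8, 0.3, -4.7]
grip_width: 53.9
```

```bash
python3 - <<'E'
from h import *
o=get_obs(); print(o['time'],o['tool_pos'],jaw(o),R(o['tcp_rot'])[:,0],o['contact_force'],o['grip_width']); save("wrist","w5.png",s=1.5)
E
```

```text
13.55 [464.39179148 287.01336577  80.79393233] 161.11183325236865 [ 0.02289373 -0.01428143 -0.99963589] [-0.81334329  0.30878219 -4.71805225] 53.887548619310486
```

View pics/w5.png

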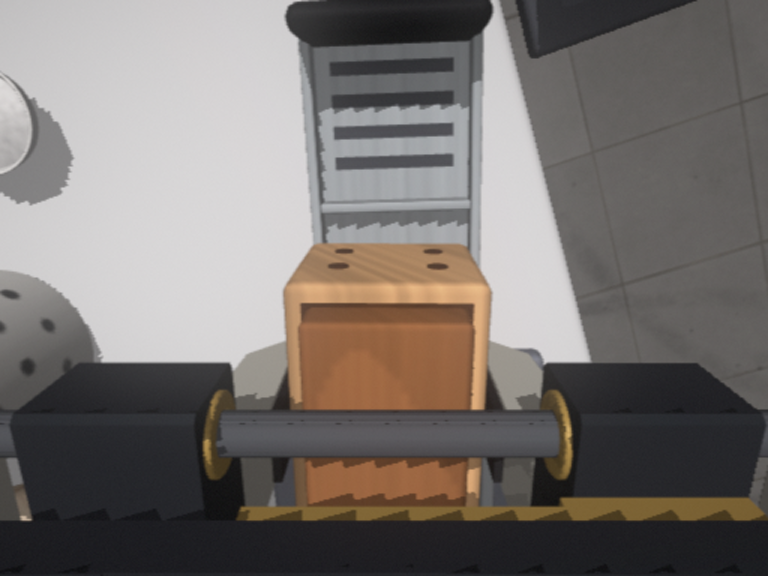

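The picture shows the mould centred over the tray. The pocket's near wall is at row 208 (columns 320-470), its side walls are near columns 318 and 473, and the mould's lower front edge is at row 243.

```bash
python3 - <<'E'
from h import *
o=get_obs()
d=lambda p,z:px2w("wrist",np.array(p)/1.5,z,o)[:,:2]
for ang in(71.2,):
  u=np.array([np.cos(np.radians(ang)),np.sin(np.radians(ang))]);v=np.array([-u[1],u[0]])
  Q=d([(322,209),(470,206)],33);t=Q[0]-Q[1];print("wall",Q@u+43,Q@v,np.degrees(np.arctan2(t[1],t[0]))-90)
  Wl=d([(306,65),(316,195)],33);Wr=d([(474,65),(476,195)],33)
  print("walls lat",Wl@v,Wr@v)
  for a in(Wl,Wr): t=a[0]-a[1];print(np.degrees(np.arctan2(t[1],t[0]))+180)
  M=d([(312,243),(468,243)],65.);print("mould",M@u+40,M@v)
  P=d([(305,45),(485,42)],56);print("plate",P@u+116-4)
  p=o['tool_pos'][:2];print("tcp",p@u,p@v)
E
```

```text
wall [419.81449848 418.52929804] [-374.23205894 -314.97008912] -107.5576346093576
walls lat [-378.14049742 -376.42039622] [-315.73473853 -312.78948438]
73.24276233029569
74.72265649530681
mould [423.67918679 423.50557129] [-373.26760017 -319.36274421]
plate [431.30060869 430.76992545]
tcp 421.68045998964067 -347.2241014660368
```

Request:
{"op": "carry_out", "data": {"rows": [[-1.9, -2.5, 0, 1], [-1.9, -2.5, -10, 1], [-1.9, -2.5, -20, 1], [-1.9, -2.5, -27, 1], [-1.9, -2.5, -32, 1], [-1.9, -2.5, -36, 1], [-1.9, -2.5, -39, 1], [-1.9, -2.5, -41, 1], [-1.9, -2.5, -42, 1], [-1.9, -2.5, -42, 1]]}}

```text
time: 14.43
tool_pos: [462.8, 284.9, 39.5]
tcp_rot: [2.956, 1.543, -0.498]
contact_force: [0.4, -0.4, -4.5]
grip_width: 54.1
```

```bash
python3 - <<'E'
from h import *
o=get_obs(); print(o['time'],o['tool_pos'],jaw(o),R(o['tcp_rot'])[:,0],o['contact_force'],o['moment'],o['grip_width']); save("wrist","w6.png",(180,90,360,340),2.4)
E
```

```text
14.4333 [462.75090821 284.88014587  39.51488012] 162.12664173096434 [ 0.02436311 -0.01324365 -0.99961545] [ 0.40656764 -0.37221759 -4.48270178] [ 0.11962648  0.24942042 -0.00501943] 54.12954315364587
```

View pics/w6.png

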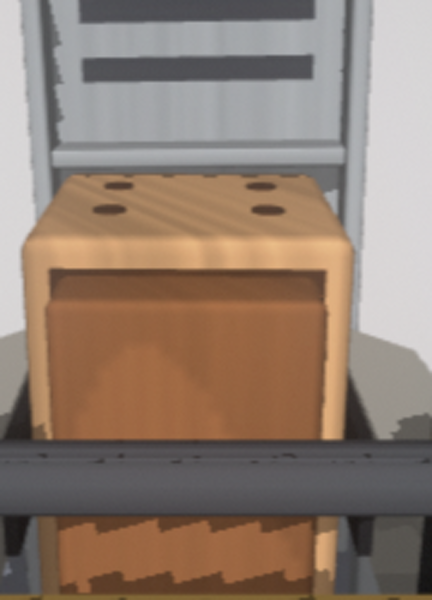

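The mould sits between the walls: the near wall is at rows 148-165 and the mould's face starts at row 175. I lower the last bit and release.

Request:
{"op": "carry_out", "data": {"rows": [[0, 0, -1, 0], [0, 0, -2, 0], [0, 0, -3, 0], [0, 0, -3, 0]]}}

```text
time: 14.82
tool_pos: [463.2, 285.9, 39.3]
tcp_rot: [3.062, 1.542, -0.391]
contact_force: [-6.5, 0.8, 18.4]
grip_width: 53.8
```

Request:
{"op": "carry_out", "data": {"rows": [[0, 0, 0, 0], [0, 0, 0, 0], [0, 0, 0, 0], [0, 0, 5, 0], [0, 0, 20, 0], [0, 0, 40, 0], [-8, -23, 70, 0], [-16, -46, 100, 0], [-24, -69, 120, 0], [-32, -92, 130, 0], [-40, -115, 140, 0], [-40, -115, 140, 0], [-40, -115, 140, 0]], "hand": 80}}

```text
time: 15.9
tool_pos: [423.6, 170.2, 180.2]
tcp_rot: [3.103, 1.54, -0.353]
contact_force: [0.4, 0.2, -0.4]
grip_width: 80.4
```

```bash
python3 - <<'E'
from h import *
o=get_obs(); print(o['time'],o['tool_pos'],jaw(o),R(o['tcp_rot'])[:,0],o['contact_force'],o['joint_positions']); save("wrist","w7.png",s=1.3);save("scene","s7.png",(130,150,330,300),3.5)
E
```

```text
15.9 [423.5610378  170.24665883 180.20405316] 161.99918003083317 [ 0.02868693 -0.0105719  -0.99953254] [ 0.40214187  0.21015543 -0.39491177] [ 0.22583575  0.25247515  1.7931879  -0.01906558  1.07040852 -2.5926314 ]
```

View pics/s7.png

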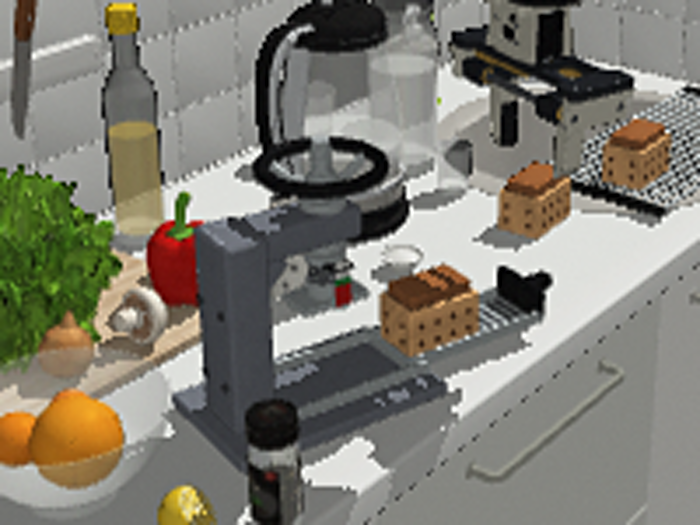

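The filled mould stands upright in the pocket at (430,310), the tray is still out, and the rack mould and the third mould are in place. Now I pinch the tray grip.

Request:
{"op": "carry_out", "data": {"rows": [[-4, -11, -10, 0], [-4, -11, -40, 0], [-4, -11, -75, 0], [-4, -11, -105, 0], [-4, -11, -130, 0], [-4, -11, -145, 0], [-4, -11, -153, 0], [-4, -11, -155, 0], [-4, -11, -155, 0]], "hand": 50}}

```text
time: 16.75
tool_pos: [419.5, 160.6, 23.8]
tcp_rot: [3.057, 1.543, -0.396]
contact_force: [-0.1, -0.4, -0.0]
grip_width: 49.9
```

Request:
{"op": "carry_out", "data": {"rows": [[0, 0, 0, 0], [0, 0, 0, 0], [0, 0, 0, 0], [0, 0, 0, 0], [0, 0, 0, 0], [0, 0, 0, 0]], "hand": 5}}

```text
time: 17.25
tool_pos: [423.0, 160.5, 24.6]
tcp_rot: [-3.132, 1.536, -0.302]
contact_force: [7.7, -1.8, -9.1]
grip_width: 15.6
```

Request:
{"op": "carry_out", "data": {"rows": [[0.6, 1.9, 0, 0], [1.9, 5.7, 0, 0], [3.8, 11.4, 0, 0], [5.7, 17.1, 0, 0], [7.6, 22.8, 0, 0], [9.5, 28.4, 0, 0], [11.4, 34.1, 0, 0], [13.3, 39.8, 0, 0], [15.2, 45.5, 0, 0], [17.1, 51.2, 0, 0], [19, 56.9, 0, 0], [20.9, 62.6, 0, 0], [22.8, 68.3, 0, 0], [24.7, 74, 0, 0], [26.6, 79.7, 0, 0], [28.5, 85.3, 0, 0], [30.4, 91, 0, 0], [31.7, 94.8, 0, 0], [31.7, 94.8, 0, 0]]}}

```text
time: 18.83
tool_pos: [452.5, 257.0, 24.5]
tcp_rot: [3.131, 1.539, -0.321]
contact_force: [-11.1, 5.3, 6.4]
grip_width: 15.8
```

Request:
{"op": "carry_out", "data": {"rows": [[0.6, 1.9, 0, 0], [1.3, 3.8, 0, 0], [1.9, 5.7, 0, 0], [2.5, 7.6, 0, 0], [3.2, 9.5, 0, 0], [3.8, 11.4, 0, 0], [3.8, 11.4, 0, 0]]}}

```text
time: 19.42
tool_pos: [456.1, 268.9, 24.5]
tcp_rot: [3.137, 1.54, -0.315]
contact_force: [-5.1, 1.7, 3.1]
grip_width: 15.6
```

Request:
{"op": "carry_out", "data": {"rows": [[0.3, 1, 0, 0], [0.6, 1.9, 0, 0], [0.9, 2.9, 0, 0], [1.1, 3.8, 0, 0], [1.4, 4.8, 0, 0], [1.4, 4.8, 0, 0]]}}

```text
time: 19.92
tool_pos: [456.2, 269.9, 24.5]
tcp_rot: [2.881, 1.541, -0.571]
contact_force: [-5.8, -21.1, 11.6]
grip_width: 15.7
```

Request:
{"op": "carry_out", "data": {"rows": [[0.3, 1, 0, 0], [0.6, 1.9, 0, 0], [0.9, 2.9, 0, 0], [1.1, 3.8, 0, 0], [1.1, 3.8, 0, 0]]}}

```text
time: 20.33
tool_pos: [456.2, 269.8, 24.5]
tcp_rot: [2.623, 1.54, -0.828]
contact_force: [-5.4, -21.6, 12.3]
grip_width: 16.0
```

The tray hit its stop after about 114 mm (21 N push, no further motion), so it is home, and the press axis is at about (495,398). I release and move over the wheel to look.

Request:
{"op": "carry_out", "data": {"rows": [[0, 0, 0, 0], [0, 0, 0, 0], [0, 0, 0, 0], [-1, -3, 3, 0], [-1, -3, 20, 0], [-1, -3, 50, 0], [-1, -3, 90, 0], [-1, -3, 130, 0], [-1, -3, 170, 0], [-1, -3, 210, 0], [-1, -3, 250, 0], [-1, -3, 285, 0], [-1, -3, 306, 0], [-1, -3, 306, 0], [-1, -3, 306, 0]], "hand": 50}}

```text
time: 21.58
tool_pos: [455.5, 267.2, 331.6]
tcp_rot: [2.727, 1.539, -0.724]
contact_force: [0.2, -0.4, -0.6]
grip_width: 49.7
```

Request:
{"op": "carry_out", "data": {"rows": [[0, 20, 0, 5], [0, 45, 0, 10], [0, 75, 0, 15], [2, 105, 0, 20], [4, 135, 0, 25], [6, 165, 0, 30], [8, 190, 0, 33], [8, 208, 0, 35], [8, 214, 0, 35], [8, 214, 0, 35], [8, 214, 0, 35]]}}

```text
time: 22.5
tool_pos: [463.4, 480.6, 330.3]
tcp_rot: [2.664, 1.54, -0.176]
contact_force: [0.3, -0.2, 0.1]
grip_width: 49.8
```

```bash
python3 - <<'E'
from h import *
o=get_obs(); print(o['time'],o['tool_pos'],jaw(o),R(o['tcp_rot'])[:,0],o['contact_force'],o['joint_positions']); save("wrist","w8.png",s=1.5)
print(w2px("wrist",[[495,398,232],[495,398,262]],o)*1.5)
E
```

```text
22.5 [463.43180708 480.59015401 330.34283268] -162.75764266309184 [ 0.03028949 -0.00540107 -0.99952658] [ 0.28504282 -0.23369272  0.13851125] [ 0.70022098  0.57520136  0.87205872 -0.02377861  1.67461466 -2.74481188]
[[380.91976267 102.22493403]
 [378.15491497  98.49376982]]
```

View pics/w8.png

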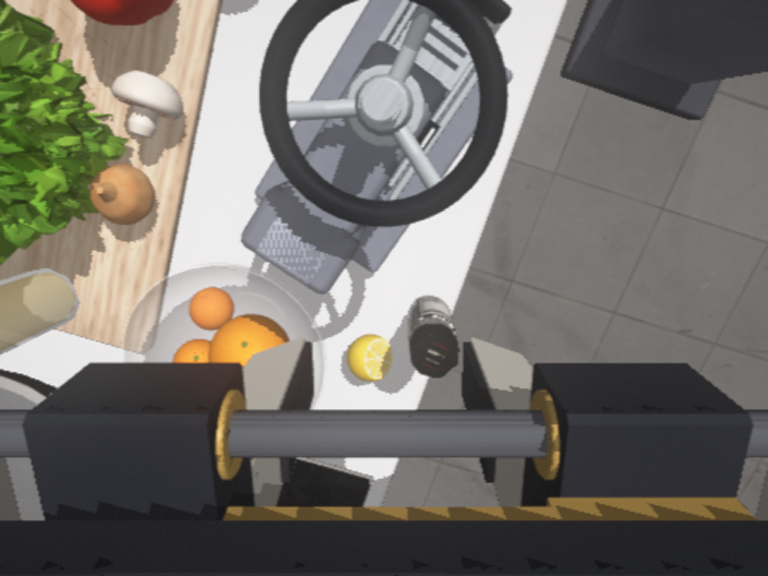

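The wheel is centred at (383,102), with spokes meeting the rim near (290,108), (433,180) and (427,15); the spindle top is at (386,100).

```bash
python3 - <<'E'
from h import *
o=get_obs()
d=lambda p,z:px2w("wrist",np.array(p)/1.5,z,o)[:,:2]
c=d([(383.5,101.5)],232)[0];print(c, [np.hypot(*(p-c)) for p in d([(260,102),(507,102),(383,224)],232)])
for p in d([(290,108),(433,180),(427,15)],230): t=p-c;print(np.hypot(*t),np.degrees(np.arctan2(t[1],t[0])))
a=d([(386,100)],262)[0];print(a)
E
```

```text
[494.20030798 396.93682461] [np.float64(58.79948502123132), np.float64(58.06791800507202), np.float64(58.46639097492056)]
45.090066974247236 20.687989355315278
44.0663701109374 140.71196965363566
42.3009462067761 -100.81048554672775
[491.95001585 397.19384644]
```

Request:
{"op": "carry_out", "data": {"rows": [[4, -10, 0, -5], [10, -28, 0, -11], [17, -46, 0, -17], [24, -64, 0, -22], [29, -78, 0, -26.7], [31, -83.3, 0, -26.7], [31, -83.3, -15, -26.7], [31, -83.3, -35, -26.7], [31, -83.3, -55, -26.7], [31, -83.3, -60, -26.7], [31, -83.3, -60, -26.7]], "hand": 40}}

```text
time: 23.47
tool_pos: [494.0, 396.2, 269.7]
tcp_rot: [2.586, 1.541, -0.721]
contact_force: [-0.4, -0.0, -0.3]
grip_width: 40.2
```

```bash
python3 - <<'E'
from h import *
o=get_obs(); print(o['time'],o['tool_pos'],jaw(o),R(o['tcp_rot'])[:,0],o['contact_force'],o['joint_positions'],o['grip_width'])
E
```

```text
23.4667 [493.95529904 396.16930564 269.6891622 ] 170.57138783481085 [ 0.02271087 -0.01995204 -0.99954296] [-0.41194591 -0.04102682 -0.30755991] [ 0.56971685  0.52071503  1.12394218 -0.02915332  1.48860483 -2.40483791] 40.15041034442197
```

Request:
{"op": "carry_out", "data": {"rows": [[0.8, 0.8, -10, 0], [0.8, 0.8, -22, 0], [0.8, 0.8, -34, 0], [0.8, 0.8, -44, 0], [0.8, 0.8, -52, 0], [0.8, 0.8, -57, 0], [0.8, 0.8, -57, 0], [0.8, 0.8, -57, 0]]}}

```text
time: 24.13
tool_pos: [494.8, 395.1, 213.6]
tcp_rot: [2.517, 1.538, -0.79]
contact_force: [-1.6, -6.8, 4.9]
grip_width: 39.9
```

Request:
{"op": "carry_out", "data": {"rows": [[0, 0, 0, -3], [0, 0, 0, -8], [0, 0, 0, -13], [0, 0, 0, -18], [0, 0, 0, -23], [0, 0, 0, -28], [0, 0, 0, -33], [0, 0, 0, -38], [0, 0, 0, -43]]}}

```text
time: 24.88
tool_pos: [493.0, 395.4, 213.7]
tcp_rot: [2.408, 1.538, -1.652]
contact_force: [-7.1, -0.0, 2.3]
grip_width: 40.0
```

```bash
python3 - <<'E'
from h import *
o=get_obs(); print(o['time'],o['tool_pos'],jaw(o),o['contact_force'],o['moment'],o['joint_positions'],o['grip_width'])
E
```

```text
24.8833 [493.0298829  395.3800495  213.67262037] 127.38427633145263 [-7.11547557 -0.04322208  2.30778974] [0.12412235 1.34074494 0.0928203 ] [ 0.56801241  0.56520218  1.19955405 -0.0266087   1.3967904  -1.65012492] 40.005704006316904
```

Request:
{"op": "carry_out", "data": {"rows": [[0.5, 0.5, 0, -6], [1, 1, 0, -13], [1.5, 1.5, 0, -20], [1.5, 1.5, 0, -27], [1.5, 1.5, 0, -34], [1.5, 1.5, 0, -41], [1.5, 1.5, 0, -48], [1.5, 1.5, 0, -55], [1.5, 1.5, 0, -62], [1.5, 1.5, 0, -69], [1.5, 1.5, 0, -76], [1.5, 1.5, 0, -83], [1.5, 1.5, 0, -90]]}}

```text
time: 25.97
tool_pos: [492.9, 399.1, 213.8]
tcp_rot: [2.312, 1.535, 2.96]
contact_force: [-4.7, 8.0, -0.8]
grip_width: 39.9
```

```bash
python3 - <<'E'
from h import *
o=get_obs(); print(o['time'],o['tool_pos'],jaw(o),R(o['tcp_rot'])[:,0],o['contact_force'],o['moment'],o['joint_positions'],o['grip_width'])
save("scene","s9.png",(170,190,270,250),6)
E
```

```text
25.9667 [492.94290489 399.0870559  213.82955919] 37.16399074473142 [-0.03486986  0.00640597 -0.99937133] [-4.7450461   8.03976988 -0.78954876] [1.19405435 0.80908103 0.18800031] [ 0.54786875  0.56985637  1.19106325  0.02395325  1.40715913 -0.10466744] 39.947997719565734
```

View pics/s9.png

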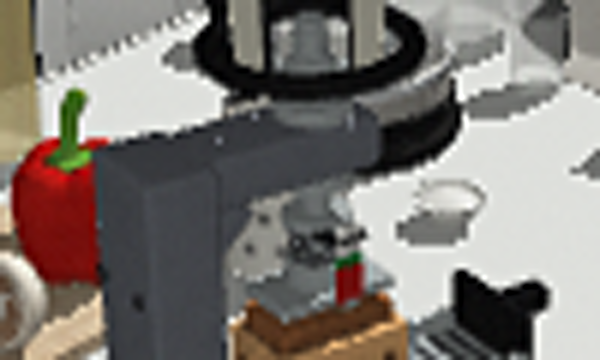

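The gauge strip shows red with green above it at (348,280). The plate is still just above the lid. I track the red patch numerically: it stops moving when the plate meets the lid.

```bash
cat >> h.py <<'E'
def red(fn):
    im=cv2.imread('pics/raw_'+fn)[222:246,218:238].astype(float)
    b,g,r=im[...,0],im[...,1],im[...,2]
    ys,xs=np.mgrid[222:246,218:238]
    w=np.clip(r-np.maximum(g,b)-40,0,None)*(xs>222); k=np.clip(g-np.maximum(r,b)-25,0,None)
    f=lambda w:(w.sum().round(),((xs*w).sum()/max(w.sum(),1)).round(2),((ys*w).sum()/max(w.sum(),1)).round(2))
    return "red",f(w),"green",f(k)
E
python3 - <<'E'
from h import *
print(red("s1.png"),red("s7.png"),red("s9.png"))
for P in ([494.5,397.3,107],[494.5,397.3,85]): print(w2px("scene",P))
for f in("s7.png","s9.png"):
    im=cv2.imread('pics/raw_'+f); print(f); 
    for y in range(224,244): print(y,[''.join('%02x'%c for c in im[y,x,::-1]) for x in range(225,232)])
E
```

```text
('red', (np.float64(1249.0), np.float64(227.53), np.float64(233.73)), 'green', (np.float64(108.0), np.float64(227.34), np.float64(229.97))) ('red', (np.float64(1203.0), np.float64(227.52), np.float64(233.74)), 'green', (np.float64(106.0), np.float64(227.34), np.float64(229.98))) ('red', (np.float64(1386.0), np.float64(228.16), np.float64(237.26)), 'green', (np.float64(95.0), np.float64(227.46), np.float64(232.97)))
[[222.23312091 234.48165008]]
[[222.44571255 240.65812876]]
s7.png
224 ['616765', '626664', '646663', '3c3b39', '74746f', 'dfe0dc', 'e5e7e3']
225 ['313231', '80807c', '888783', '7f807b', '7d7d79', '222221', 'e3e4e1']
226 ['383937', '83827e', '83837e', '363634', '434240', '4b4d4a', 'b1b4b2']
227 ['1f1e1f', '2f2e2d', '474644', '474645', '858480', 'd6d7d3', 'e7e8e4']
228 ['3e3e3f', '8d8c88', '868682', '82837e', '7b7b76', 'cecfca', 'e7e8e5']
229 ['4c4b4c', '858581', '627564', '3e6247', '1a4f28', '829688', 'e3e4e0']
230 ['27382f', '084a18', '11461a', '12491d', '1e4417', '3c4c41', '707372']
231 ['4b5950', '20471b', '442413', '422510', '77090b', '5a4142', '4d5354']
232 ['664e51',
[... 1692 characters left out ...]
205', '8d5554', 'abb4b5']
235 ['666d6f', '6f0506', '710b0b', '710e0e', '6d0809', '8a5656', 'a9b5b4']
236 ['636d6e', '6c0807', '6e0c0c', '6e0e0d', '6d0c0a', '8a5958', 'a9b4b7']
237 ['637070', '6a0605', '6d0e0c', '6d0e0c', '6c0a0a', '8b5958', '848f90']
238 ['899695', '6a0704', '6f0e0d', '6e0e0c', '6e0d0c', '653534', '5a6362']
239 ['8c9798', '6b0906', '6e1412', '6e2323', '692927', '522d21', '402c1b']
240 ['58605f', '621b17', '653938', '5f6d6d', '585853', '472d19', '482b17']
241 ['433529', '473624', '55493e', '55493c', '452915', '51311c', '58351c']
242 ['482a17', '452a17', '4f301b', '58361d', '53331d', '53351d', '51331c']
243 ['58361e', '53321d', '52321e', '53311c', '51311b', '4b2e1a', '4c2f1b']
```

Request:
{"op": "carry_out", "data": {"rows": [[0.5, -0.5, 0, -6], [1, -1, 0, -13], [1.5, -1.5, 0, -20], [1.5, -1.5, 0, -27], [1.5, -1.5, 0, -34], [1.5, -1.5, 0, -41], [1.5, -1.5, 0, -48], [1.5, -1.5, 0, -55], [1.5, -1.5, 0, -60], [1.5, -1.5, 0, -60]]}}

```text
time: 26.85
tool_pos: [495.3, 399.5, 214.2]
tcp_rot: [2.206, 1.532, 1.795]
contact_force: [3.1, 7.1, -3.5]
grip_width: 39.8
```

```bash
cat > g.py <<'E'
from h import *
import sys
n=sys.argv[1]; o=get_obs(); print(o['time'],o['tool_pos'].round(1),"jaw",jaw(o).round(1),"F",o['contact_force'].round(1),"M",o['moment'].round(2),"q",o['joint_positions'].round(2))
save("scene",n); print(red(n))
E
python3 g.py a1.png
```

```text
26.85 [495.3 399.5 214.2] jaw -23.5 F [ 3.1  7.1 -3.5] M [ 1.1  -0.44 -0.05] q [0.54 0.55 1.23 0.04 1.35 0.94]
('red', (np.float64(1315.0), np.float64(228.0), np.float64(238.54)), 'green', (np.float64(84.0), np.float64(227.46), np.float64(234.38)))
```

Request:
{"op": "carry_out", "data": {"rows": [[0.3, 0.3, 0, -6], [0.6, 0.6, 0, -13], [1, 1, 0, -20], [1, 1, 0, -27], [1, 1, 0, -34], [1, 1, 0, -40], [1, 1, 0, -40]]}}

```text
time: 27.48
tool_pos: [498.4, 399.6, 214.4]
tcp_rot: [2.1, 1.531, 0.989]
contact_force: [5.7, -2.9, -2.8]
grip_width: 40.3
```

```bash
python3 g.py a2.png
```

```text
27.4833 [498.4 399.6 214.4] jaw -63.7 F [ 5.7 -2.9 -2.8] M [-0.67 -0.87  0.09] q [0.55 0.54 1.24 0.02 1.32 1.65]
('red', (np.float64(1362.0), np.float64(228.0), np.float64(239.15)), 'green', (np.float64(75.0), np.float64(227.57), np.float64(235.07)))
```

Request:
{"op": "carry_out", "data": {"rows": [[-1, -0.7, 0, -6], [-2, -1.4, 0, -13], [-3, -2, 0, -20], [-3, -2, 0, -25], [-3, -2, 0, -25]]}}

```text
time: 27.95
tool_pos: [497.2, 397.5, 214.7]
tcp_rot: [2.065, 1.527, 0.517]
contact_force: [5.3, 1.1, -2.4]
grip_width: 39.8
```

```bash
python3 g.py a3.png
```

```text
27.95 [497.2 397.5 214.7] jaw -88.7 F [ 5.3  1.1 -2.4] M [-0.06 -0.78  0.11] q [ 0.55  0.53  1.25 -0.    1.31  2.1 ]
('red', (np.float64(1376.0), np.float64(228.0), np.float64(239.14)), 'green', (np.float64(74.0), np.float64(227.51), np.float64(235.11)))
```

Request:
{"op": "carry_out", "data": {"rows": [[-0.5, 0, 0, -6], [-1, 0, 0, -13], [-1, 0, 0, -20], [-1, 0, 0, -25], [-1, 0, 0, -25]]}}

```text
time: 28.42
tool_pos: [497.6, 396.2, 214.6]
tcp_rot: [2.013, 1.525, 0.027]
contact_force: [3.8, -4.6, -1.2]
grip_width: 40.0
```

```bash
python3 g.py a4.png
```

```text
28.4167 [497.6 396.2 214.6] jaw -113.8 F [ 3.8 -4.6 -1.2] M [-0.78 -0.4   0.16] q [ 0.56  0.54  1.25 -0.02  1.32  2.56]
('red', (np.float64(1386.0), np.float64(227.98), np.float64(239.13)), 'green', (np.float64(76.0), np.float64(227.51), np.float64(235.08)))
```

The red patch stopped moving at about jaw -51°, so the plate has met the lid and compression is now about 5 mm. I re-stroke: back off, lift, and turn back 180°.

Request:
{"op": "carry_out", "data": {"rows": [[-1, 0, 0, 3], [-2, 1, 0, 6], [-2, 1, 0, 6], [-2, 1, 10, 6], [-2, 1, 25, 6], [-2, 1, 45, 6], [-2, 1, 60, 6], [-2, 1, 60, 13], [-2, 1, 60, 20], [-2, 1, 60, 27], [-2, 1, 60, 34], [-2, 1, 60, 41], [-2, 1, 60, 48], [-2, 1, 60, 55], [-2, 1, 60, 62], [-2, 1, 60, 69], [-2, 1, 60, 76], [-2, 1, 60, 83]]}}

```text
time: 29.97
tool_pos: [495.5, 397.5, 275.6]
tcp_rot: [1.999, 1.525, 1.472]
contact_force: [0.2, -0.2, 0.5]
grip_width: 39.9
```

Request:
{"op": "carry_out", "data": {"rows": [[0, 0, 0, 7], [0, 0, 0, 14], [0, 0, 0, 21], [0, 0, 0, 28], [0, 0, 0, 35], [0, 0, 0, 42], [0, 0, 0, 49], [0, 0, 0, 56], [0, 0, 0, 63], [0, 0, 0, 70], [0, 0, 0, 77], [0, 0, 0, 84], [0, 0, 0, 91], [0, 0, 0, 98], [0, 0, 0, 102], [0, 0, 0, 102], [0, 0, 0, 102]]}}

```text
time: 31.38
tool_pos: [495.5, 397.8, 276.2]
tcp_rot: [1.987, 1.525, -3.046]
contact_force: [0.1, -0.5, -0.2]
grip_width: 40.2
```

```bash
python3 g.py a5.png; python3 -c "
from h import *
o=get_obs();a=R(o['tcp_rot'])[:,0];print(a, 'center at +20:',o['tool_pos']-20*a)"
```

```text
31.3833 [495.5 397.8 276.2] jaw 71.7 F [ 0.1 -0.5 -0.2] M [ 0.02 -0.02 -0.  ] q [ 0.55  0.55  1.05  0.02  1.58 -0.71]
('red', (np.float64(1379.0), np.float64(228.01), np.float64(239.13)), 'green', (np.float64(75.0), np.float64(227.52), np.float64(235.07)))
[-0.0454584  -0.0044711  -0.99895623] center at +20: [496.42360745 397.79392669 296.02784688]
```

Request:
{"op": "carry_out", "data": {"rows": [[-1.7, -0.4, -12, 0], [-1.7, -0.4, -25, 0], [-1.7, -0.4, -37, 0], [-1.7, -0.4, -47, 0], [-1.7, -0.4, -55, 0], [-1.7, -0.4, -61, 0], [-1.7, -0.4, -62, 0]]}}

```text
time: 32.02
tool_pos: [496.2, 397.3, 216.0]
tcp_rot: [1.961, 1.532, -3.073]
contact_force: [5.8, -1.8, 8.1]
grip_width: 39.8
```

Request:
{"op": "carry_out", "data": {"rows": [[0, 0, 0, -5], [0, 0, 0, -12], [0, 0, 0, -19], [0, 0, 0, -26], [0, 0, 0, -33], [0, 0, 0, -40], [0, 0, 0, -40]]}}

```text
time: 32.6
tool_pos: [496.5, 395.2, 216.7]
tcp_rot: [2.033, 1.534, 2.576]
contact_force: [-0.6, -6.5, 3.4]
grip_width: 39.9
```

```bash
python3 g.py a6.png
```

```text
32.6 [496.5 395.2 216.7] jaw 31.1 F [-0.6 -6.5  3.4] M [-1.32  0.26  0.26] q [ 0.54  0.56  1.2   0.03  1.4  -0.01]
('red', (np.float64(1393.0), np.float64(228.0), np.float64(239.13)), 'green', (np.float64(69.0), np.float64(227.61), np.float64(235.16)))
```

Request:
{"op": "carry_out", "data": {"rows": [[-0.5, 0.5, 0, -6], [-1, 1, 0, -13], [-1.5, 1.5, 0, -20], [-1.5, 1.5, 0, -27], [-1.5, 1.5, 0, -34], [-1.5, 1.5, 0, -40], [-1.5, 1.5, 0, -40]]}}

```text
time: 33.23
tool_pos: [494.5, 395.1, 216.8]
tcp_rot: [2.1, 1.537, 1.943]
contact_force: [-1.9, -6.5, 1.4]
grip_width: 40.1
```

```bash
python3 g.py a7.png; python3 - <<'E'
import cv2,numpy as np
t=[]
for n in("a2","a4","a7"):
    im=cv2.imread(f'pics/raw_{n}.png')[218:248,212:238]; t.append(cv2.resize(im,None,fx=10,fy=18,interpolation=cv2.INTER_NEAREST))
cv2.imwrite('pics/cmp.png',np.hstack(t))
E
```

```text
33.2333 [494.5 395.1 216.8] jaw -9.0 F [-1.9 -6.5  1.4] M [-1.21  0.51  0.17] q [0.54 0.54 1.23 0.03 1.37 0.69]
('red', (np.float64(1382.0), np.float64(228.01), np.float64(239.14)), 'green', (np.float64(0.0), np.float64(0.0), np.float64(0.0)))
```

View pics/cmp.png

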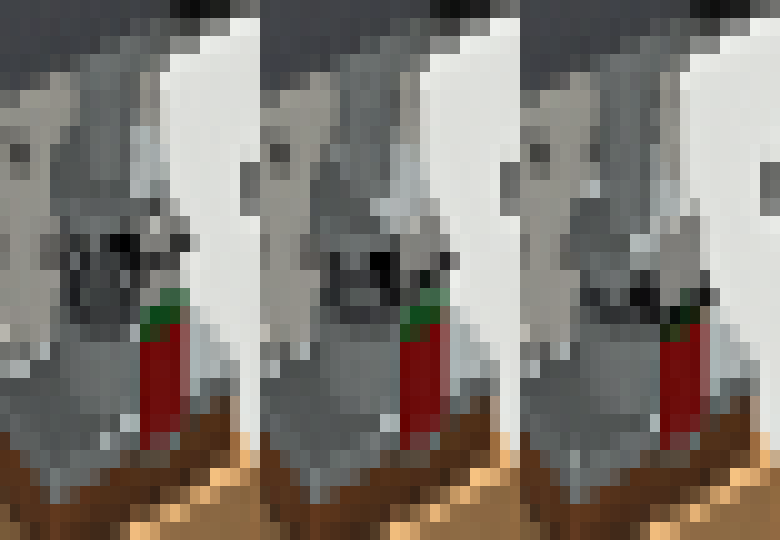

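The third panel shows the black pointer covering the green band, above the red. The estimate is about 10.8 mm, so I add a further 10° to centre it, then back off and lift out.

Request:
{"op": "carry_out", "data": {"rows": [[0, 0.5, 0, -4], [0, 1, 0, -8], [0, 1, 0, -10], [0, 1, 0, -10]]}}

```text
time: 33.62
tool_pos: [493.7, 394.6, 216.8]
tcp_rot: [2.19, 1.539, 1.86]
contact_force: [-2.9, -6.6, 1.8]
grip_width: 40.0
```

Request:
{"op": "carry_out", "data": {"rows": [[0, 1, 0, 3], [0, 2, 0, 6], [0, 2, 0, 6], [0, 2, 10, 6], [0, 2, 25, 6], [0, 2, 45, 6], [0, 2, 70, 6], [0, 2, 100, 6], [0, 2, 115, 6], [0, 2, 115, 6]]}}

```text
time: 34.45
tool_pos: [494.8, 397.8, 337.5]
tcp_rot: [1.908, 1.535, 1.681]
contact_force: [0.9, 0.4, 0.9]
grip_width: 40.0
```

```bash
python3 g.py a8.png
```

```text
34.45 [494.8 397.8 337.5] jaw -13.0 F [0.9 0.4 0.9] M [-0.11  0.09 -0.01] q [0.54 0.5  0.98 0.03 1.65 0.77]
('red', (np.float64(1299.0), np.float64(227.98), np.float64(239.14)), 'green', (np.float64(1.0), np.float64(228.0), np.float64(234.0)))
```

Request:
{"op": "carry_out", "data": {"rows": [[0, -20, 0, 3], [0, -50, 0, 6], [0, -85, 0, 9], [0, -120, 0, 12], [0, -155, 0, 15], [0, -190, 0, 18], [0, -225, 0, 21], [0, -260, 0, 22.6], [5, -295, 0, 22.6], [10, -330, -5, 22.6], [15, -365, -10, 22.6], [20, -400, -20, 22.6], [20, -435, -30, 22.6], [20, -465, -38, 22.6], [20, -485, -40, 22.6], [20, -490, -40, 22.6], [20, -490, -40, 22.6], [20, -490, -40, 22.6]], "hand": 91}}

```text
time: 36.0
tool_pos: [514.2, -91.9, 294.3]
tcp_rot: [2.011, 1.536, 2.179]
contact_force: [-0.9, -0.1, -0.0]
grip_width: 91.3
```

```bash
python3 - <<'E'
from h import *
o=get_obs(); print(o['time'],o['tool_pos'],jaw(o),R(o['tcp_rot'])[:,0]); save("wrist","w10.png"); lids("w10.png",o); save("scene","s10.png"); print(red("s10.png"))
E
```

```text
36.0 [514.21386869 -91.87644552 294.28913519] 9.60776328444126 [-0.01979368  0.02845283 -0.99939914]
lid [245. 227.] ctr 508.8 -175.1 size 42.9 20.8 longdir 9.9
lid [304. 113.] ctr 551.3 -31.7 size 39.6 65.6 longdir -85.4
('red', (np.float64(1255.0), np.float64(227.58), np.float64(238.84)), 'green', (np.float64(1.0), np.float64(228.0), np.float64(234.0)))
```

The third mould has been nudged about 1 cm, so I use its new pose.

Request:
{"op": "carry_out", "data": {"rows": [[5, 8, -35, -2], [12, 20, -75, -5], [22, 35, -115, -5], [31, 50, -150, -5], [37, 60, -180, -5], [37, 60, -205, -5], [37, 60, -230, -5], [37, 60, -252, -5], [37, 60, -268, -5], [37, 60, -275, -5], [37, 60, -275, -5]]}}

```text
time: 37.02
tool_pos: [550.5, -29.9, 18.5]
tcp_rot: [2.057, 1.535, 2.141]
contact_force: [-0.7, -0.8, 0.5]
grip_width: 91.1
```

Request:
{"op": "carry_out", "data": {"rows": [[0, 0, 0, 0], [0, 0, 0, 0], [0, 0, 0, 0], [0, 0, 0, 0], [0, 0, 0, 0], [0, 0, 0, 0], [0, 0, 0, 0], [0, 0, 20, 0], [0, 0, 45, 0], [0, 0, 70, 0], [0, 0, 95, 0], [0, 0, 115, 0], [0, 0, 115, 0], [0, 0, 115, 0]], "hand": 40}}

```text
time: 38.18
tool_pos: [550.8, -30.1, 134.0]
tcp_rot: [2.019, 1.536, 2.102]
contact_force: [-0.3, -0.5, -2.1]
grip_width: 53.9
```

Request:
{"op": "carry_out", "data": {"rows": [[-3, -20, 3, 0], [-8, -52, 3, 0], [-13, -87, 3, 0], [-18, -122, 3, 0], [-24, -157, 3, 0], [-29, -192, 3, 0], [-35, -227, 3, 0], [-39, -257, 0, 0], [-41, -270, -10, 0], [-41, -270, -35, 0], [-41, -270, -60, 0], [-41, -270, -80, 0], [-41, -270, -92, 0], [-41, -270, -98, 0], [-41, -270, -101, 0], [-41, -270, -102, 0], [-41, -270, -102, 0]]}}

```text
time: 39.6
tool_pos: [509.3, -299.1, 32.9]
tcp_rot: [2.038, 1.535, 2.122]
contact_force: [-3.8, 1.4, 5.8]
grip_width: 53.9
```

Request:
{"op": "carry_out", "data": {"rows": [[0, 0, 0, 0], [0, 0, -1, 0], [0, 0, -1, 0]]}}

```text
time: 39.85
tool_pos: [509.7, -298.9, 32.9]
tcp_rot: [2.022, 1.536, 2.107]
contact_force: [-2.3, 2.4, 6.5]
grip_width: 53.9
```

Request:
{"op": "carry_out", "data": {"rows": [[0, 0, 0, 0], [0, 0, 0, 0], [0, 0, 0, 0], [0, 0, 15, 0], [0, 0, 40, 0], [0, 0, 75, 0], [0, 0, 110, 0], [0, -10, 150, 0], [0, -30, 190, 0], [0, -50, 230, 0], [0, -70, 260, 0], [0, -80, 270, 0], [0, -80, 270, 0], [0, -80, 270, 0]], "hand": 91}}

```text
time: 41.02
tool_pos: [509.6, -379.0, 302.1]
tcp_rot: [2.018, 1.535, 2.102]
contact_force: [-0.1, 0.0, -0.4]
grip_width: 91.4
```

```bash
python3 - <<'E'
from h import *
o=get_obs(); print(o['time'],o['tool_pos'],jaw(o)); save("wrist","w11.png"); lids("w11.png",o,76)
save("scene","s11.png"); print(red("s11.png"));save("side","d11.png")
a=cv2.resize(cv2.imread('pics/raw_w11.png'),(480,360)); b=cv2.imread('pics/raw_s11.png')
b1=cv2.resize(b[160:300,150:370],(480,306)); b2=cv2.resize(b[218:248,212:238],(320,360),interpolation=cv2.INTER_NEAREST)
d=cv2.resize(cv2.imread('pics/raw_d11.png')[130:350,200:320],(320,306)) 
cv2.imwrite('pics/fin.png',cv2.resize(np.vstack([np.hstack([a,b2]),np.hstack([b1,d])]),(720,600)))
E
```

```text
41.0167 [ 509.59527834 -378.95169113  302.08499689] 4.809444510420962
lid [268.  89.] ctr 509.7 -299.9 size 40.6 66.7 longdir -85.7
lid [277.   9.] ctr 511.4 -220.8 size 41.7 17.6 longdir 4.5
('red', (np.float64(1281.0), np.float64(227.78), np.float64(238.93)), 'green', (np.float64(2.0), np.float64(228.0), np.float64(234.0)))
```

View pics/fin.png

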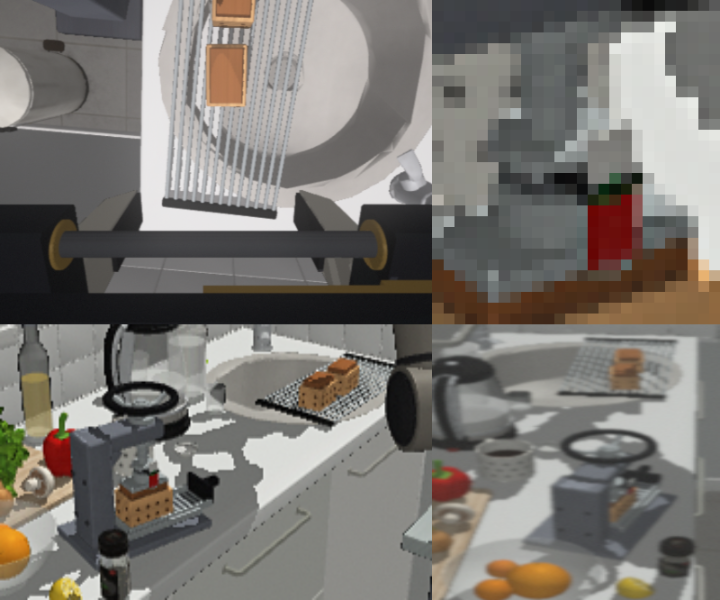

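The final check picture shows two moulds standing on the rack, the filled one under the plate, the tray home, and the pointer on the green. I quantify the pointer row once more.

```bash
python3 - <<'E'
import cv2,numpy as np
for n in("a1","a2","a3","a4","a6","a7","a8","s11"):
    g=cv2.imread(f'pics/raw_{n}.png').astype(int)[226:240,218:232].sum(2)/3
    # darkness centroid of pointer at cols 229-230 (tip beyond strip) and 222-225 (root)
    f=lambda c:(lambda w:round((w*np.arange(226,240)).sum()/max(w.sum(),1),2))(np.clip(70-g[:,c],0,None)[:11].sum(1))
    print(n,"root",f(slice(4,7)),"tip",f(slice(11,13)))
for n in("a4","s11"):
    im=cv2.imread(f'pics/raw_{n}.png'); print(n)
    for y in range(229,239): print(y,[''.join('%02x'%c for c in im[y,x,::-1]) for x in range(225,231)])
E
```

```text
Traceback (most recent call last):
ValueError: operands could not be broadcast together with shapes (11,) (14,)
```

```bash
python3 - <<'E'
import cv2,numpy as np
for n in("a1","a2","a3","a4","a6","a7","a8","s11"):
    g=cv2.imread(f'pics/raw_{n}.png').astype(int)[228:240,218:233].sum(2)/3
    w=np.clip(75-g[:,12],0,None)[:9]; w2=np.clip(40-g[:,6],0,None)[:9]
    print(n,"tip col230",round((w*np.arange(228,237)).sum()/max(w.sum(),1),2),"col224",round((w2*np.arange(228,237)).sum()/max(w2.sum(),1),2))
for n in("a4","s11"):
    im=cv2.imread(f'pics/raw_{n}.png'); print(n)
    for y in range(229,239): print(y,[''.join('%02x'%c for c in im[y,x,::-1]) for x in range(224,231)])
E
```

```text
a1 tip col230 230.0 col224 230.41
a2 tip col230 231.0 col224 231.18
a3 tip col230 0.0 col224 232.0
a4 tip col230 232.0 col224 232.52
a6 tip col230 233.0 col224 233.21
a7 tip col230 234.0 col224 234.13
a8 tip col230 234.0 col224 234.13
s11 tip col230 234.0 col224 234.11
a4
229 ['adb5b5', 'afb3b4', 'abb0b1', '9ba0a0', '999a98', 'abaca8', 'e0e2de']
230 ['828989', 'a3a7a6', '9a9d9a', 'aeaea8', '7d7d79', '7b7a76', 'c9c9c6']
231 ['626666', '454847', '84837e', '80817c', '81817e', '7c7c78', '8a8a88']
232 ['000000', '222122', '868681', '81807c', '7d7b78', '5d5b5a', '232123']
233 ['070607', '232424', '626360', '3d3b3c', '0d1510', '3f413d', '70736f']
234 ['242526', '161517', '444742', '3f413e', '41664a', '3d6448', '64876c']
235 ['3c3d3e', '474849', '406649', '0f4a1d', '13481d', '1d4217', '726457']
236 ['535756', '65696b', '1e4519', '2f3618', '412512', '710406', '8d5553']
237 ['6a716f', '677072', '6f0605', '720a0b', '710e0d', '6d0808', '8b5857']
238 ['6b6f6f', '636e6f', '6b0604', '6e0d0c', '6e0f0d', '6c0b0a', '8a5957']
s11
229 ['595c5c', '909797', 'a5adaa', 'a6acac', 'c8cac6', 'a5a6a2', 'dbddd9']
230 ['666a6a', 'abb0ae', '919390', 'a9aaa3', '777671', '75736f', 'c8c9c5']
231 ['acb3b2', '9da0a0', '7b7976', '7b7a76', '7b7a77', '787873', 'cacbc7']
232 ['898f8e', '848a89', '7f7e7a', '7e7d79', '7f7e79', '7c7b77', 'c8c9c5']
233 ['5f6262', '454746', '807f7b', '82827e', '7b7d78', '797774', '828380']
234 ['0d0c0d', '1d1e1e', '7f7e7b', '7e7e7a', '3a5d42', '333533', '0e160d']
235 ['252524', '0c0d0e', '3d413f', '07250f', '091308', '181e0b', '73675a']
236 ['555a59', '282b2d', '1c230f', '2f3817', '402713', '700708', '8b5554']
237 ['696e6d', '697373', '6c0603', '700b0b', '6f0a0a', '6b0a08', '8a5856']
238 ['686d6d', '636e6e', '690605', '6b0c0b', '6d110e', '6c0c0b', '865754']
```

```bash
python3 -c "
from h import *
print(close_job(), get_obs()['time'])"
```

```text
the job is handed in; nothing more can be done
the job is handed in; nothing more can be done
```

The job is done and handed in at about 41 s of the 208 s allowed. No verdict is reported.

**Moulds:** Three moulds were on the worktop. The first weighed about 1.5 N and the last about 2 N when lifted, so both are empty, and both now stand upright on the drying rack. The filled one weighed about 5 N and sits upright in the tray pocket.

**Tray:** I pushed it about 114 mm until it hit its stop, where a 21 N push moved it no further. Only then did I turn the handwheel.

**Gauge:** I turned the wheel clockwise until the black pointer covered the green band in the scene camera. Compression works out at about 11.5 mm from the wheel angle and 10.7 mm from the pointer's row in the image. These disagree slightly, but both are inside the 9 to 15 mm green band.

**Last checks:** The final pictures showed both empty moulds on the rack and the filled mould under the plate. The mug, spice jar and lemon looked undisturbed. I did not check the salt dish separately in those last pictures, though the arm never went near it. The last empty mould had shifted about 1 cm on its own before I picked it up, so I located it again first.

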